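# Clamp the die in the stop fixture

### The arm

A 7-joint arm with a two-finger parallel gripper is mounted at the origin on the work surface; the furniture and walls round the work are solid. World frame = base frame: x ahead of the robot, y to its left, z up, the work surface at z = 0. Lengths are in m, angles in degrees, forces in N, time in s.
With the tool pointing down it reaches from about 0.4 to 0.9 m from the base axis. Payload 5.6 kg.
Tool frame: the origin (TCP) lies between the finger pads; the fingertips stand env.tips_ahead ahead of it and the grasp point (between the pads) lies 5 mm behind it (env.tips_ahead is the distance from the TCP to the fingertips, in m); z points along the fingers, x is the direction in which the jaws open and shut, and the axes are right-handed (so a half turn about z gives the same grasp; the last joint's range is limited). The gripper opens to 92 mm and grips with 3 to 60 N. Pads are 20 mm wide; open, the fingers measure 128 mm over their backs; the gripper's body (75 mm by 189 mm) begins 69 mm behind the grasp point.
Start: joints at [-66.635, 26.786, -0.665, 91.828, 0.344, 61.387, -3.226], TCP at [0.283, 0.585, 0.229] pointing down, gripper open.
Joint ranges: [-144.91, 144.91], [-17.63, 115.5], [-89.93, 88.59], [15.96, 139.68], [-74.01, 254.01], [8.47, 105.57], [-167.45, 167.45]. Speed limits (degrees/s): [147.25, 147.25, 180, 180, 180, 180, 180].

### API

Orientations are given as [roll, pitch, yaw] about the fixed x, y, z axes, in that order (R = Rz(yaw) Ry(pitch) Rx(roll)).
In Python, from rig import env gives the robot as it stands.
- The arm moves only by the tool step_arm, never from a script. Its arguments are lists of equal length, an entry for each row: "linear": the shift along the tool's x, y, z in cm, a list of three; "rotation": the turn, a rotation vector about the tool's x, y, z in degrees, a list of three; "jaw": the finger opening in cm, from 0 to 9.19. In form: {"linear": [[x, y, z], ...], "rotation": [[wx, wy, wz], ...], "jaw": [jaw, ...]}. A call has 1 to 10 rows; each row shifts and turns the commanded pose from where the row before left it, along the tool's axes as they then stand; what a row does not reach is not made up. A row lasts 1/8 s, in which the tool goes at most 62.5 mm and 10.7 degrees, less where a joint would pass 70% of its speed; a pose out of reach is approached as far as the arm can. A call is refused whole if a number of a shift passes 6.25 or a number of a turn 10.7, either way. A call with a gripper value outside its range is refused whole. The fingers move at their own pace and stop on an object; the grip force is fixed at half the most. Time passes only in rows, so rows that do not move let the fingers close. It gives the time, the measured TCP pose, the force and the opening at its end, in the units of the state.
- env.sense(): the state, without advancing time (a new reading comes with each control period).
- env.read_camera(name): name is "side" or "top" or "wrist"; returns the picture (384x512x3 uint8, red, green, blue); there is no depth.
- env.calibration(name): a dict with "vfov" (degrees; the focal length in pixels is half the picture's height over the tangent of half this angle, whatever the lens; pixels are square), "cx", "cy" (the principal point, pixels), "R" (3x3) and "t" (3): a world point X has camera coordinates R X + t. Camera axes: x right, y down, z forward; pixel columns grow to the right and rows downward; lengths in m; the calibration is good to about 2 mm. A picture is of the moment at which its call begins: read the wrist's pose just before it. calibration takes no time and is no camera call; for the wrist camera it gives the pose at the moment of the call.
- env.hand_in(): hands the job in, once; it reports no verdict.
Trained networks look in the newest picture that a camera, given by its name, has taken for a name from the list of things; names that differ only in an ending like _2 or _b are one class to them, and where a whole thing is asked for, a point or a joint stands for the part that bears it (a point fixed in the world has none). Each returns a list of dicts, best first, with "p" (0 to 1); they miss things now and then, are a little off and sometimes report something else, mostly with a low value. They report only what shows in the picture. A call takes as long as a camera call.
- env.find_in(camera, name): "box" ([left, top, right, bottom] in pixels, round what is visible of it).
- env.regions_of(camera, name): "region" (384x512 bool, what is visible of it) and "box" ([left, top, right, bottom] in pixels, round what is visible of it).
- env.tip_of(camera, name): "point" ([column, row] in pixels: a listed point, or the origin of a listed thing).
The state is a dict: "time": time; "joint_pos": joint angles; "dq": joint speeds; "tau": joint torques, N m; "tool_pos": TCP position; "orientation": TCP orientation; "contact_force": force on the tool from outside, world axes, zero at the start; "ft_torque": the same for the moment, N m; "width": finger opening in m.
Only numpy, scipy, OpenCV 4.12 (cv2) and the standard library are available. Lean on these libraries where they do the work, as an engineer would, in place of code of your own. Each camera call takes 0.05 s, during which the arm holds its last target. There are 200 camera calls.

### The job

On the small channel fixture, slide the loose right-hand stop to the left until it has pushed the steel die home against the left-hand stop, so that the die sits snugly between the two. Then lock the right-hand stop there by turning the bar knob on its top clockwise all the way. Leave the left-hand stop's knob as it is, and let go.

Things in the scene. Friction and masses are not known exactly. Their poses are not given: they have to be found in the camera images.
- stop_fixture: Fixed channel fixture: plate 94 x 300 x 12 mm, two steel rails (tops at z 26 mm), 36 mm channel between. Origin mid-channel at bench height; y along the channel to the left-hand stop, x across, away from the robot, z up. Plate y -183 to +117 mm. Two like stops ride the rails, 66 (x) by 56 (y) mm, tops at z 40, each with a black bar knob on top. Left stop is fixed: centre y +73, inner face y +45.
- stop_grip (a point): Centre of the bar of the right-hand stop's knob, on its axis, 67 mm above the bench; its y axis lies along the bar and turns with it. The bar is 46 mm long, 12 mm thick, 22 mm tall (z 56.5 to 78.5 mm) on a neck 16 mm thick; grip its two long flat sides. In the fixture it stands at x 0, y = -143 mm + stop_slide; the stop's inner face is 28 mm further to +y.
- stop_slide (a joint): Travel of the right-hand stop to +y of the fixture (m), 0 at the right end of its way. Starts at 0 to 0.045; at about 0.100 the 60 mm die is touched by both stops. While its knob is loose it slides with about 2 N (pushing the die adds 1 to 3 N) and may be drawn along by its knob.
- stop_knob (a joint): Turn of the right-hand stop's knob (rad), clockwise from above positive: 0 loose, bar in line with the channel; end stop at 1.40 tight, bar nearly square across it. Starts at 0 to 0.2. Takes about 0.1 N m; past about 1.0 a cam under it bites on the rail, it turns somewhat harder and the stop then resists sliding with 8 N or more. Stays where it is left.
- left_knob (a joint): The like knob of the left-hand stop (rad): 0 is clamped, as it starts; loosening it (anticlockwise) makes it negative, down to -1.40. Leave it. Its bar stands across the channel.
- spare_die: Plain bright steel block with two small bores in the top, 28 (x) by 60 (y) by 18 mm, lying lengthwise in the channel on the plate, top 30 mm above the bench. Origin at the centre of its underside. Home is x 0, y +15 mm of the fixture, against the left-hand stop; it starts 6 to 25 mm short of that.

How it is judged (in metres and radians):
On the way:
1. the right-hand stop has slid to within 10 mm of where it holds the die against the left-hand stop, its knob still loose (value of joint stop_slide above 0.09 m and value of joint stop_knob below 0.7 rad), for 0.1 s.
At the end, for the whole second after the job is handed in: The right-hand stop stands within 10 mm of closing on the die (stop_slide over 0.090), its knob is turned clockwise beyond 1.15 of its 1.4 rad, the die lies at rest flat in the channel within 12 mm of home between the stops, and the left-hand knob is within 0.2 rad of where it was (value of joint stop_slide above 0.09 m and value of joint stop_knob above 1.15 rad and value of joint left_knob above -0.2 rad and y of spare_die in the frame of stop_fixture between 0.003 and 0.025 m and x of spare_die in the frame of stop_fixture between -0.012 and 0.012 m and z of spare_die in the frame of stop_fixture below 0.02 m and linear speed of spare_die below 0.02 m/s); the robot touches nothing.
It fails at once if the left-hand stop's knob is loosened (value of joint left_knob below -0.35 rad).
It also fails if it takes over 42 s, if anything falls off the work surface, if the arm or the gripper's body presses on something with over 40 N, if the wrist force passes 120 N, or if a joint passes its speed limit or range.

## Working session

There is one attempt and no reset: what is moved stays moved. The work goes in short steps, Python scripts to look and compute and a tool call to move; the robot and the scene stay as the last step left them, time stands still between calls to the robot, and variables do not carry over. Pictures are saved under pics/ and viewed, about 8 in all and at most 12, crops included, and the job is handed in when it is done.

Besides the shell and the picture viewer there is one more tool, called as name(argument=value, ...), one argument or row to a line, values as JSON. step_arm: Moves the arm, as the interface text tells. Its arguments: {"type":"object","properties":{"linear":{"type":"array","items":{"type":"array","items":{"type":"number"}}},"rotation":{"type":"array","items":{"type":"array","items":{"type":"number"}}},"jaw":{"type":"array","items":{"type":"number"}}},"required":["linear","rotation","jaw"]}

```bash
mkdir -p pics; cat > h.py <<'E'
from rig import env
import numpy as np, cv2
from scipy.spatial.transform import Rotation as Ro
def ray(c,px,z,cal=None):
    k=cal or env.calibration(c); f=192/np.tan(np.radians(k["vfov"])/2)
    R=np.array(k["R"]);t=np.array(k["t"]); d=R.T@np.array([(px[0]-k["cx"])/f,(px[1]-k["cy"])/f,1]); o=-R.T@t
    return o+d*(z-o[2])/d[2]
def proj(c,X):
    k=env.calibration(c); f=192/np.tan(np.radians(k["vfov"])/2)
    p=np.array(k["R"])@X+k["t"]; return p[:2]/p[2]*f+[k["cx"],k["cy"]]
E
python3 - <<'E'
from h import *
s=env.sense();print(s["tool_pos"],s["orientation"],s["width"],env.tips_ahead)
ims=[]
for c in ["side","top"]:
    im=env.read_camera(c);ims.append(im[:,:,::-1])
    for n,z in [("stop_grip",.067),("spare_die",.012),("stop_fixture",0.)]:
        for d in env.tip_of(c,n)[:2]: print(c,n,d["p"],np.round(d["point"],1),ray(c,d["point"],z).round(4))
        for d in env.find_in(c,n)[:2]: print(c,n,"box",d["p"],np.round(d["box"]))
print(env.sense()["time"])
cv2.imwrite("pics/side.png",ims[0]);cv2.imwrite("pics/top.png",ims[1])
E
```

```text
[0.28303276 0.58451602 0.22765493] [1.79990687e+02 1.01797111e-01 6.41668749e+01] 0.0917151624195469 0.014
side stop_grip 0.65 [254.7 254.1] [ 0.473  -0.2932  0.067 ]
side stop_grip box 0.54 [246. 244. 260. 270.]
side spare_die 0.61 [241.7 231.8] [ 0.4549 -0.167   0.012 ]
side spare_die box 0.7 [234. 218. 250. 240.]
side stop_fixture 0.61 [238.5 233. ] [ 0.4479 -0.1571  0.    ]
side stop_fixture box 0.94 [211. 184. 281. 299.]
top stop_grip 0.65 [310.6 203.6] [ 0.473  -0.2943  0.067 ]
top stop_grip box 0.46 [304. 204. 328. 212.]
top spare_die 0.85 [256.9 218.2] [ 0.4483 -0.1676  0.012 ]
top spare_die box 0.63 [248. 209. 270. 221.]
top spare_die box 0.59 [304. 203. 324. 211.]
top stop_fixture 0.86 [255.5 218.2] [ 0.4497 -0.1637  0.    ]
top stop_fixture box 0.79 [204. 190. 328. 243.]
0.7
```

View pics/top.png

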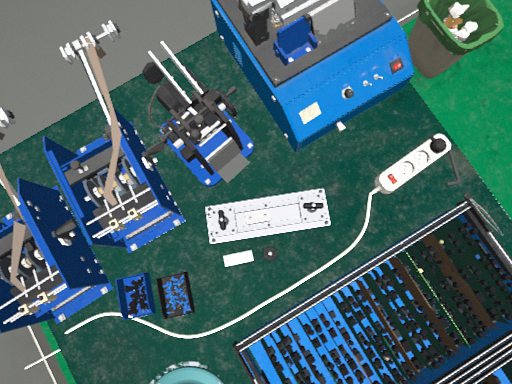

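View pics/side.png

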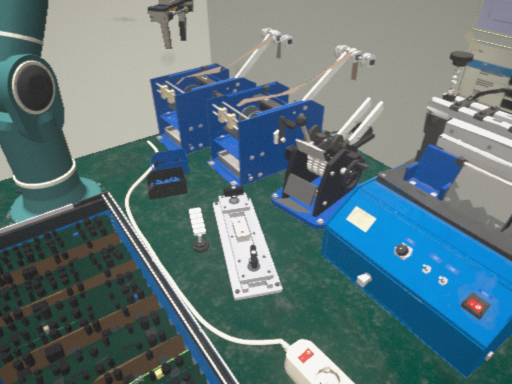

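```bash
python3 - <<'E'
from h import *
for n,p,z in [("Lknob",(223,219),.067),("c1",(206,208),.012),("c2",(326,190),.012),("c3",(329,224),.012),("c4",(209,243),.012),("press1 corner",(130,247),0.),("press1 right",(184,220),0),("press0 corner",(20,327),0),("lever",(115,30),.2),("lever",(115,135),.2),("pressfront",(155,165),.15),("bin",(135,295),.03),("bluebox",(295,140),.1)]: print(n,ray("top",p,z).round(3))
for p,z in [((270,38),.3),((355,50),.3)]: print(ray("side",p,z))
print(proj("side",np.array([.283,.585,.229])),proj("top",np.array([.283,.585,.229])))
k=env.calibration("wrist");R=np.array(k["R"]);print("wristcam",-R.T@k["t"],R,k["vfov"])
for c in("top","side"):
    k=env.calibration(c);R=np.array(k["R"]);print(-R.T@k["t"])
E
```

```text
Lknob [ 0.442 -0.091  0.067]
c1 [ 0.477 -0.042  0.012]
c2 [ 0.514 -0.34   0.012]
c3 [ 0.43  -0.343  0.012]
c4 [ 0.39  -0.049  0.012]
press1 corner [0.386 0.151 0.   ]
press1 right [0.45  0.016 0.   ]
press0 corner [0.199 0.414 0.   ]
lever [0.844 0.125 0.2  ]
lever [0.606 0.114 0.2  ]
pressfront [0.554 0.046 0.15 ]
bin [0.272 0.123 0.03 ]
bluebox [ 0.617 -0.262  0.1  ]
[0.56966961 0.29512195 0.3       ]
[0.7676076  0.16227623 0.3       ]
[175.38844325  39.12936412] [-148.18773691  304.02966339]
wristcam [0.21608149 0.61759241 0.38450399] [[ 4.36209144e-01  8.99845128e-01  5.73381991e-04]
 [ 8.67061457e-01 -4.20487183e-01  2.67198351e-01]
 [ 2.40678234e-01 -1.16057206e-01 -9.63641382e-01]] 70.20329509142933
[ 0.35008677 -0.19419364  0.91083168]
[ 0.42912921 -0.81714548  0.5992479 ]
```

```bash
cat >> h.py <<'E'
def plan(wps,lin=5.8,ang=9.5,jaw=9.19):
    "wps: (x,y,z,yaw) tool down; prints rows from the measured pose"
    s=env.sense(); p=np.array(s["tool_pos"]); y=Ro.from_euler('xyz',s["orientation"],degrees=True)
    L=[];W=[]
    for w in wps:
        tgt=np.array(w[:3]); Rt=Ro.from_euler('xyz',[180,0,w[3]],degrees=True)
        rv=(y.inv()*Rt).as_rotvec(degrees=True)
        n=int(max(np.ceil(np.linalg.norm(tgt-p)*100/lin),np.ceil(np.linalg.norm(rv)/ang),1))
        for i in range(n):
            d=(tgt-p)/n
            L.append((y.inv().apply(d)*100).round(2).tolist());W.append((rv/n).round(2).tolist())
            y=y*Ro.from_rotvec(rv/n,degrees=True)
        p=tgt;y=Rt
    for i in range(0,len(L),10): print('{"linear":',L[i:i+10],',"rotation":',W[i:i+10],',"jaw":',[jaw]*len(L[i:i+10]),'}')
E
python3 -c "
from h import *
plan([(.30,.45,.40,50),(.42,.10,.40,25),(.465,-.23,.23,8)])"
```

```text
{"linear": [[-2.86, 1.85, -4.28], [-2.74, 2.02, -4.28], [-2.61, 2.19, -4.28], [-2.47, 2.34, -4.28], [-2.73, 4.53, 0.0], [-2.44, 4.69, 0.0], [-2.14, 4.83, 0.0], [-1.84, 4.96, 0.0], [-1.53, 5.06, 0.0], [-1.21, 5.15, 0.0]] ,"rotation": [[0.0, -0.0, 3.54], [0.0, -0.0, 3.54], [0.0, -0.0, 3.54], [0.0, -0.0, 3.54], [0.0, -0.0, 3.57], [0.0, -0.0, 3.57], [0.0, -0.0, 3.57], [0.0, -0.0, 3.57], [0.0, -0.0, 3.57], [0.0, -0.0, 3.57]] ,"jaw": [9.19, 9.19, 9.19, 9.19, 9.19, 9.19, 9.19, 9.19, 9.19, 9.19] }
{"linear": [[-0.89, 5.21, 0.0], [-1.41, 4.54, 2.43], [-1.22, 4.6, 2.43], [-1.02, 4.65, 2.43], [-0.82, 4.69, 2.43], [-0.62, 4.72, 2.43], [-0.42, 4.74, 2.43], [-0.22, 4.75, 2.43]] ,"rotation": [[0.0, -0.0, 3.57], [0.0, -0.0, 2.43], [0.0, -0.0, 2.43], [0.0, -0.0, 2.43], [0.0, -0.0, 2.43], [0.0, -0.0, 2.43], [0.0, -0.0, 2.43], [0.0, -0.0, 2.43]] ,"jaw": [9.19, 9.19, 9.19, 9.19, 9.19, 9.19, 9.19, 9.19] }
```

step_arm(
  linear=[
    [-2.9,1.8,-4.3],
    [-2.7,2.0,-4.3],
    [-2.6,2.2,-4.3],
    [-2.5,2.3,-4.3],
    [-2.7,4.5,0],
    [-2.4,4.7,0],
    [-2.1,4.8,0],
    [-1.8,5.0,0],
    [-1.5,5.1,0],
    [-1.2,5.2,0],
  ],
  rotation=[
    [0,0,3.5],
    [0,0,3.5],
    [0,0,3.5],
    [0,0,3.5],
    [0,0,3.6],
    [0,0,3.6],
    [0,0,3.6],
    [0,0,3.6],
    [0,0,3.6],
    [0,0,3.6],
  ],
  jaw=[9.19,9.19,9.19,9.19,9.19,9.19,9.19,9.19,9.19,9.19],
)

```text
time: 1.95
tool_pos: [0.4046, 0.1491, 0.401]
orientation: [-180.0, -0.1, 28.5]
contact_force: [1.6, 0.5, -0.3]
width: 0.0917
```

step_arm(
  linear=[
    [-0.9,5.2,0],
    [-1.4,4.5,2.4],
    [-1.2,4.6,2.4],
    [-1.0,4.6,2.4],
    [-0.8,4.7,2.4],
    [-0.6,4.7,2.4],
    [-0.4,4.7,2.4],
    [-0.2,4.8,2.4],
    [0,0,0],
  ],
  rotation=[
    [0,0,3.6],
    [0,0,2.4],
    [0,0,2.4],
    [0,0,2.4],
    [0,0,2.4],
    [0,0,2.4],
    [0,0,2.4],
    [0,0,2.4],
    [0,0,0],
  ],
  jaw=[9.19,9.19,9.19,9.19,9.19,9.19,9.19,9.19,9.19],
)

```text
time: 3.08
tool_pos: [0.4659, -0.2312, 0.231]
orientation: [179.9, 0.2, 7.8]
contact_force: [0.0, 0.1, 0.1]
width: 0.0918
```

```bash
python3 - <<'E'
from h import *
s=env.sense();print(s["time"],s["tool_pos"],s["orientation"])
cal=env.calibration("wrist");im=env.read_camera("wrist")
cv2.imwrite("pics/w1.png",im[:,:,::-1])
for n,z in [("stop_grip",.067),("spare_die",.012),("stop_fixture",0.)]:
    for d in env.tip_of("wrist",n)[:2]: print(n,d["p"],np.round(d["point"],1),ray("wrist",d["point"],z,cal).round(4))
for n,z in [("stop_grip",.0785),("spare_die",.03),("stop_fixture",.012)]:
  for d in env.regions_of("wrist",n)[:2]:
    r=d["region"].astype(np.uint8); c=cv2.findContours(r,0,2)[0]; c=max(c,key=cv2.contourArea)
    b=cv2.boxPoints(cv2.minAreaRect(c)); print(n,"reg",d["p"],d["box"],[ray("wrist",q,z,cal)[:2].round(4).tolist() for q in b])
E
```

```text
3.075 [ 0.46589058 -0.23120412  0.23101888] [179.9095832    0.23806996   7.80283976]
stop_grip 0.65 [254.4 227.4] [ 0.4712 -0.3009  0.067 ]
stop_grip 0.5 [252.4 115.9] [ 0.4508 -0.1651  0.067 ]
spare_die 0.69 [252.3 115.6] [ 0.4496 -0.1661  0.012 ]
stop_grip reg 0.74 [245.2, 208.2, 260.7, 246.1] [[0.4585, -0.2719], [0.4752, -0.2696], [0.482, -0.3182], [0.4647, -0.3206]]
spare_die reg 0.74 [240.7, 95.8, 265.5, 143.3] [[0.4352, -0.1427], [0.4623, -0.139], [0.4706, -0.1964], [0.4423, -0.2003]]
stop_fixture reg 0.87 [216.6, 10.3, 294.8, 244.4] [[0.3913, -0.0502], [0.4824, -0.0379], [0.5352, -0.3447], [0.4211, -0.3605]]
```

View pics/w1.png

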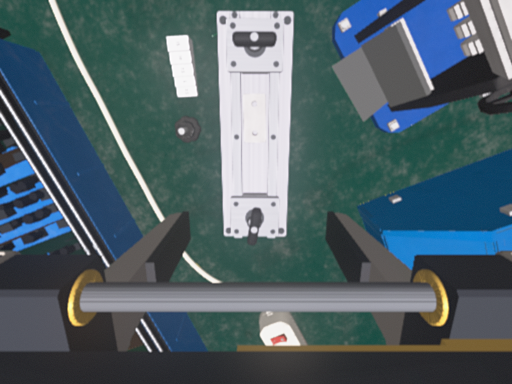

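```bash
python3 - <<'E'
from h import *
im=cv2.imread("pics/w1.png")
cv2.imwrite("pics/w1c.png",cv2.resize(im[185:255,205:305],None,fx=8,fy=8,interpolation=cv2.INTER_CUBIC))
for n,p,z in [("Lk",(254,39),.067),("TL",(219,11),.012),("TR",(294,12),.012),("BL",(224,236),.012),("BR",(287,236),.012),("dietop",(253,93),.03),("diebot",(253,144),.03),("Rstop inner",(255,196),.04)]: print(n,ray("wrist",p,z).round(4))
E
```

```text
Lk [ 0.444  -0.0812  0.067 ]
TL [ 0.3952 -0.0446  0.012 ]
TR [ 0.4858 -0.0325  0.012 ]
BL [ 0.4346 -0.3418  0.012 ]
BR [ 0.5288 -0.3282  0.012 ]
dietop [ 0.4497 -0.1335  0.03  ]
diebot [ 0.4586 -0.1963  0.03  ]
Rstop inner [ 0.4709 -0.2635  0.04  ]
```

View pics/w1c.png

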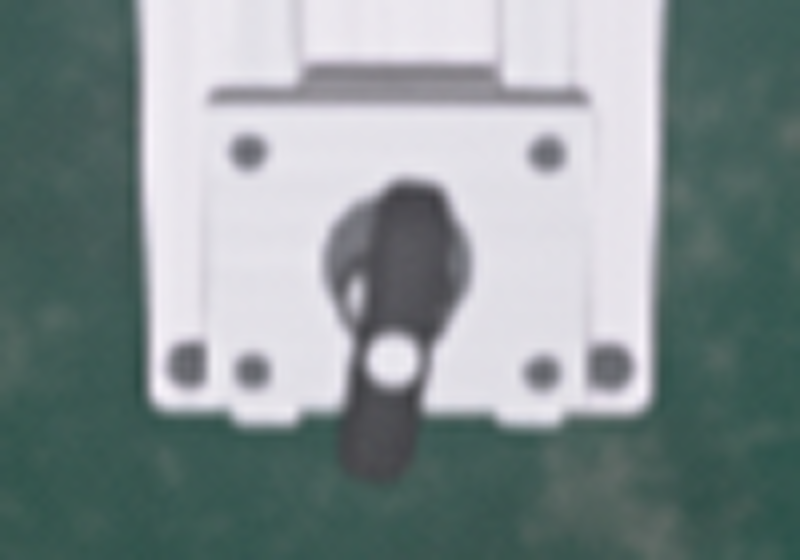

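```bash
python3 - <<'E'
from h import *
a=ray("wrist",(256.4,208.5),.0785);b=ray("wrist",(252.3,244.2),.0785);d=a-b
print(a,b,(a+b)/2,np.linalg.norm(d),"axis yaw",np.degrees(np.arctan2(-d[0],d[1])))
c=ray("wrist",(254.2,230),.0785);print("white dot",c)
TL,TR,BL,BR=[ray("wrist",p,.012) for p in [(219,11),(294,12),(224,236),(287,236)]]
print("edges yaw",[np.degrees(np.arctan2(-v[0],v[1])) for v in (TL-BL,TR-BR)])
print("inner",[ray("wrist",(x,197.5),.04).round(4) for x in (231,279)])
plan([(.4715,-.295,.115,4)])
E
```

```text
[ 0.47333541 -0.26670717  0.0785    ] [ 0.47503823 -0.31456778  0.0785    ] [ 0.47418682 -0.29063748  0.0785    ] 0.04789089481843076 axis yaw 2.037652108063085
white dot [ 0.47467489 -0.29505057  0.0785    ]
edges yaw [np.float64(7.562534264674), np.float64(8.276524263341058)]
inner [array([ 0.4393, -0.2702,  0.04  ]), array([ 0.5031, -0.261 ,  0.04  ])]
{"linear": [[-0.23, 2.27, 3.94], [-0.17, 2.28, 3.94], [-0.11, 2.28, 3.94]] ,"rotation": [[-0.01, -0.04, 1.43], [-0.01, -0.04, 1.43], [-0.01, -0.04, 1.43]] ,"jaw": [9.19, 9.19, 9.19] }
```

```bash
python3 -c "
from h import *
plan([(.4747,-.2925,.10,2),(.4747,-.2925,.064,2)],lin=4.5)"
```

```text
{"linear": [[-0.08, 1.66, 3.33], [-0.03, 1.66, 3.33], [0.01, 1.66, 3.33], [0.06, 1.65, 3.33], [0.0, -0.0, 3.6]] ,"rotation": [[-0.01, -0.03, 1.58], [-0.01, -0.03, 1.58], [-0.01, -0.03, 1.58], [-0.01, -0.03, 1.58], [0.0, 0.0, 0.0]] ,"jaw": [9.19, 9.19, 9.19, 9.19, 9.19] }
```

step_arm(
  linear=[
    [-0.1,1.6,3.3],
    [0,1.6,3.3],
    [0,1.6,3.3],
    [0.1,1.6,3.3],
    [0,0,0],
  ],
  rotation=[
    [0,0,1.5],
    [0,0,1.5],
    [0,0,1.5],
    [0,0,1.5],
    [0,0,0],
  ],
  jaw=[7,7,7,7,7],
)

```text
time: 4.05
tool_pos: [0.473, -0.2912, 0.0992]
orientation: [-179.9, 0.2, 2.2]
contact_force: [0.1, -0.0, 1.1]
width: 0.0701
```

```bash
python3 - <<'E'
from h import *
s=env.sense();print(s["time"],s["tool_pos"],s["orientation"],s["width"])
cal=env.calibration("wrist");im=env.read_camera("wrist")
cv2.imwrite("pics/w2.png",im[:,:,::-1])
for d in env.tip_of("wrist","stop_grip")[:2]: print(d["p"],np.round(d["point"],1),ray("wrist",d["point"],.067,cal).round(4))
plan([(.4747,-.2925,.064,2)],lin=4.5)
E
```

```text
4.05 [ 0.47302999 -0.29116788  0.09918821] [-179.93199242    0.18968107    2.1513538 ] 0.07012067739140891
0.61 [252.8 223.9] [ 0.4701 -0.2983  0.067 ]
{"linear": [[-0.0, 0.14, 3.74]] ,"rotation": [[-0.01, -0.04, 0.23]] ,"jaw": [9.19] }
```

View pics/w2.png

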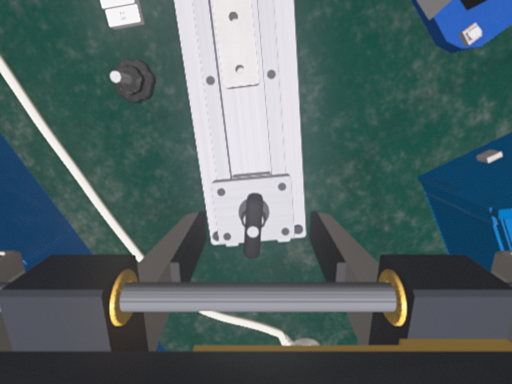

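step_arm(
  linear=[
    [0,0.1,1.8],
    [0,0,1.8],
    [0,0,0],
  ],
  rotation=[
    [0,0,0],
    [0,0,0],
    [0,0,0],
  ],
  jaw=[7,7,7],
)

```text
time: 4.53
tool_pos: [0.4732, -0.2916, 0.0631]
orientation: [-179.9, 0.1, 2.2]
contact_force: [-0.2, 0.1, -0.0]
width: 0.0704
```

```bash
python3 - <<'E'
from h import *
s=env.sense();print(s["time"],s["tool_pos"],s["orientation"],s["contact_force"])
cal=env.calibration("wrist");im=env.read_camera("wrist")
cv2.imwrite("pics/w3.png",im[100:384,100:400,::-1])
for d in env.regions_of("wrist","stop_grip")[:1]:
    c=max(cv2.findContours(d["region"].astype(np.uint8),0,2)[0],key=cv2.contourArea);r=cv2.minAreaRect(c);print(r,d["p"],ray("wrist",r[0],.0785).round(4))
E
```

```text
4.525 [ 0.47319713 -0.29160292  0.06309221] [-1.79908686e+02  1.45386721e-01  2.19284636e+00] [-2.35037848e-01  6.07759133e-02 -1.75309270e-04]
((251.5, 246.0), (72.0, 29.0), 90.0) 0.68 [ 0.471  -0.2933  0.0785]
```

View pics/w3.png

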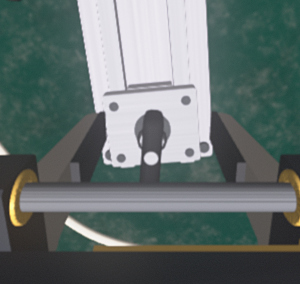

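step_arm(
  linear=[
    [0,0,0],
    [0,0,0],
    [0,0,0],
    [0,0,0],
    [0,0,0],
  ],
  rotation=[
    [0,0,0],
    [0,0,0],
    [0,0,0],
    [0,0,0],
    [0,0,0],
  ],
  jaw=[0.8,0.8,0.8,0.8,0.8],
)

```text
time: 5.25
tool_pos: [0.4729, -0.2926, 0.0645]
orientation: [-180.0, 0.1, 2.2]
contact_force: [-11.0, -0.4, 5.3]
width: 0.0219
```

```bash
python3 - <<'E'
from h import *
s=env.sense();print(s["time"],s["tool_pos"],s["orientation"],s["contact_force"],s["ft_torque"],s["width"])
e=ray("wrist",(250,190.5),.04);print("inner",e,"axis",e+[.139*.028,-.99*.028,0])
E
```

```text
5.25 [ 0.47290266 -0.29258532  0.06448493] [-1.79959487e+02  1.29695453e-01  2.17895136e+00] [-11.03222085  -0.37666863   5.31501756] [-0.28511042  2.29162014 -0.00923889] 0.021935365290183532
inner [ 0.46731234 -0.27163674  0.04      ] axis [ 0.47120434 -0.29935674  0.04      ]
```

step_arm(
  linear=[
    [0,0,0],
    [0,0,0],
    [0,0,0],
    [0,0,0],
  ],
  rotation=[
    [0,0,0],
    [0,0,0],
    [0,0,0],
    [0,0,0],
  ],
  jaw=[0.8,0.8,0.8,0.8],
)

```text
time: 5.75
tool_pos: [0.4697, -0.2931, 0.0643]
orientation: [-179.9, 0.4, 2.1]
contact_force: [-10.0, 0.3, 8.3]
width: 0.0145
```

```bash
python3 - <<'E'
from h import *
s=env.sense();print(s["time"],s["tool_pos"],s["orientation"],s["contact_force"],s["ft_torque"],s["width"])
env.read_camera("wrist")
for d in env.tip_of("wrist","stop_grip")[:1]: print(d["p"],d["point"],ray("wrist",d["point"],.067).round(4))
print("dot",ray("wrist",(251,258),.0785))
E
```

```text
5.75 [ 0.46968614 -0.293133    0.06433121] [-179.87278975    0.38134162    2.05651501] [-9.96267923  0.34486899  8.25494028] [-0.09300509  2.65132743 -0.01884971] 0.014493608661085552
0.71 [258.4, 244.1] [ 0.4709 -0.2985  0.067 ]
dot [ 0.46671944 -0.30158347  0.0785    ]
```

step_arm(
  linear=[
    [0,0,0],
    [0,0,0],
    [-0.35,0.35,0],
    [0,0,0],
    [0,0,0],
    [0,0,0],
    [0,0,0],
    [0,0,0],
    [0,0,0],
  ],
  rotation=[
    [0,0,0],
    [0,0,0],
    [0,0,0],
    [0,0,0],
    [0,0,0],
    [0,0,0],
    [0,0,0],
    [0,0,0],
    [0,0,0],
  ],
  jaw=[3,3,3,0.6,0.6,0.6,0.6,0.6,0.6],
)

```text
time: 6.98
tool_pos: [0.4696, -0.2964, 0.0645]
orientation: [-180.0, 0.1, 2.1]
contact_force: [-5.2, -0.1, 3.2]
width: 0.0144
```

```bash
python3 - <<'E'
from h import *
s=env.sense();print(s["time"],s["tool_pos"],s["orientation"],s["contact_force"],s["ft_torque"],s["width"])
a=np.radians(8);d=np.array([-np.sin(a),np.cos(a),0]);R=Ro.from_euler('xyz',s["orientation"],degrees=True)
print("1cm slide in tool axes",R.inv().apply(d))
E
```

```text
6.975 [ 0.46964217 -0.29644279  0.06450143] [-1.79978164e+02  9.48471799e-02  2.13847824e+00] [-5.19726655 -0.06858836  3.21688189] [-0.15211214  1.36320677  0.00490997] 0.01441330499138437
1cm slide in tool axes [-1.02124359e-01 -9.94771489e-01  5.48181689e-04]
```

step_arm(
  linear=[
    [0,0,0],
    [0,0,0],
    [-0.1,-1,0],
    [-0.1,-1,0],
    [-0.1,-1,0],
    [0,0,0],
  ],
  rotation=[
    [0,0,0],
    [0,0,0],
    [0,0,0],
    [0,0,0],
    [0,0,0],
    [0,0,0],
  ],
  jaw=[0.6,0.6,0.6,0.6,0.6,0.6],
)

```text
time: 7.72
tool_pos: [0.4656, -0.2656, 0.0645]
orientation: [-179.9, 0.1, 2.2]
contact_force: [-6.4, 0.2, 4.9]
width: 0.0143
```

```bash
python3 - <<'E'
from h import *
im=env.read_camera("wrist");cv2.imwrite("pics/w4.png",im[:,:,::-1])
print(env.sense()["ft_torque"],env.sense()["width"])
E
```

```text
[ 0.08094772  1.31879901 -0.05966575] 0.01462633787629369
```

View pics/w4.png

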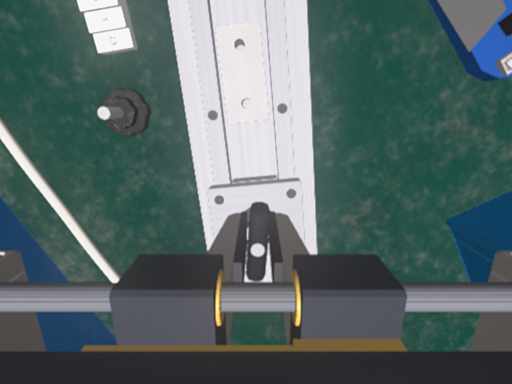

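step_arm(
  linear=[
    [-0.1,-0.9,0],
    [-0.1,-0.9,0],
    [-0.1,-0.9,0],
    [-0.1,-0.9,0],
    [-0.1,-0.9,0],
    [-0.1,-0.9,0],
    [0,0,0],
  ],
  rotation=[
    [0,0,0],
    [0,0,0],
    [0,0,0],
    [0,0,0],
    [0,0,0],
    [0,0,0],
    [0,0,0],
  ],
  jaw=[0.6,0.6,0.6,0.6,0.6,0.6,0.6],
)

```text
time: 8.65
tool_pos: [0.4584, -0.2113, 0.0645]
orientation: [-179.9, 0.0, 2.2]
contact_force: [-4.6, -0.7, 2.3]
width: 0.0142
```

step_arm(
  linear=[
    [0,-0.5,0],
    [-0.1,-0.5,0],
    [0,0,0],
  ],
  rotation=[
    [0,0,0],
    [0,0,0],
    [0,0,0],
  ],
  jaw=[0.6,0.6,0.6],
)

```text
time: 9.02
tool_pos: [0.4572, -0.2027, 0.0645]
orientation: [180.0, -0.0, 2.2]
contact_force: [-3.8, -2.8, -0.0]
width: 0.0148
```

step_arm(
  linear=[
    [0,-0.4,0],
    [0,0,0],
  ],
  rotation=[
    [0,0,0],
    [0,0,0],
  ],
  jaw=[0.6,0.6],
)

```text
time: 9.28
tool_pos: [0.4568, -0.1992, 0.0645]
orientation: [180.0, 0.0, 2.1]
contact_force: [-5.3, -4.0, -0.1]
width: 0.0143
```

step_arm(
  linear=[
    [0,-0.3,0],
    [0,-0.3,0],
    [0,0,0],
  ],
  rotation=[
    [0,0,0],
    [0,0,0],
    [0,0,0],
  ],
  jaw=[0.6,0.6,0.6],
)

```text
time: 9.65
tool_pos: [0.4567, -0.1987, 0.0647]
orientation: [179.4, -0.1, 2.0]
contact_force: [-3.8, -16.5, -7.9]
width: 0.0141
```

```bash
python3 - <<'E'
from h import *
s=env.sense();print(s["time"],s["tool_pos"],s["orientation"],s["contact_force"],s["ft_torque"],s["width"])
im=env.read_camera("wrist");cv2.imwrite("pics/w5.png",im[:,:,::-1])
E
```

```text
9.65 [ 0.45671641 -0.19865626  0.0646553 ] [ 1.79431874e+02 -1.18178509e-01  1.97177175e+00] [ -3.80660043 -16.52887824  -7.89232511] [-3.90645498  0.93316419  0.03391906] 0.014066851316782309
```

View pics/w5.png

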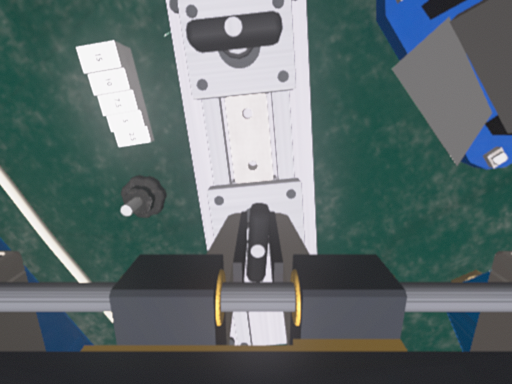

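```bash
python3 - <<'E'
from h import *
a=ray("wrist",(258,250.5),.0785);b=ray("wrist",(233.5,27),.0785)
s=env.sense();print(a,b,b-a,np.linalg.norm(b-a),s["tool_pos"])
print(np.degrees(np.arctan2(-(b-a)[0],(b-a)[1])),proj("wrist",np.array(s["tool_pos"])*[1,1,0]+[0,0,.0785]))
E
```

```text
[ 0.45754717 -0.20213092  0.0785    ] [ 0.44231131 -0.08734857  0.0785    ] [-0.01523586  0.11478236  0.        ] 0.11578912107598856 [ 0.45673773 -0.19868652  0.06465282]
7.561068775754388 [256.79654931 245.09485844]
```

step_arm(
  linear=[
    [0,0.15,0],
    [0.05,0,0],
    [0.05,0,0],
    [0.05,0,0],
    [0.05,0,0],
    [0,0,0],
  ],
  rotation=[
    [0,0,0],
    [0,0,8],
    [0,0,8],
    [0,0,8],
    [0,0,8],
    [0,0,0],
  ],
  jaw=[0.6,0.6,0.6,0.6,0.6,0.6],
)

```text
time: 10.45
tool_pos: [0.4583, -0.1992, 0.0646]
orientation: [179.6, -0.3, -30.0]
contact_force: [-4.7, -12.9, -4.2]
width: 0.0144
```

step_arm(
  linear=[
    [0.05,0,0],
    [0.05,0,0],
    [0.05,0,0],
    [0,0,0],
  ],
  rotation=[
    [0,0,8],
    [0,0,8],
    [0,0,8],
    [0,0,0],
  ],
  jaw=[0.6,0.6,0.6,0.6],
)

```text
time: 10.95
tool_pos: [0.4592, -0.2, 0.0646]
orientation: [179.7, -0.4, -54.0]
contact_force: [-5.0, -13.0, -3.9]
width: 0.0145
```

step_arm(
  linear=[
    [0.05,0,0],
    [0.05,0,0],
    [0,0,0],
  ],
  rotation=[
    [0,0,8],
    [0,0,7],
    [0,0,0],
  ],
  jaw=[0.6,0.6,0.6],
)

```text
time: 11.32
tool_pos: [0.4601, -0.2004, 0.0646]
orientation: [179.8, -0.5, -69.0]
contact_force: [-4.7, -12.3, -4.8]
width: 0.0145
```

```bash
python3 - <<'E'
from h import *
s=env.sense();print(s["time"],s["tool_pos"],s["orientation"],s["contact_force"],s["ft_torque"],s["width"],s["joint_pos"])
im=env.read_camera("wrist");cv2.imwrite("pics/w6.png",im[:,:,::-1])
E
```

```text
11.325 [ 0.46006917 -0.20041631  0.06459143] [179.83207125  -0.4518699  -68.95643046] [ -4.7094754  -12.28601587  -4.83603851] [-2.75828714  1.31825064  0.17870755] 0.014511866040257013 [-22.93846503  38.1837056   55.11839895 121.60679826 -46.01141465
  44.08866357  -6.93680021]
```

View pics/w6.png

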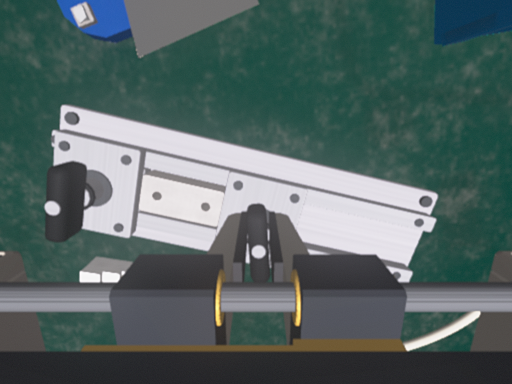

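step_arm(
  linear=[
    [0.02,0,0],
    [0.02,0,0],
    [0,0,0],
  ],
  rotation=[
    [0,0,4],
    [0,0,4],
    [0,0,0],
  ],
  jaw=[0.6,0.6,0.6],
)

```text
time: 11.75
tool_pos: [0.4604, -0.2008, 0.0646]
orientation: [179.9, -0.5, -76.9]
contact_force: [-3.9, -11.7, -4.1]
width: 0.0143
```

```bash
python3 - <<'E'
from h import *
s=env.sense();print(s["time"],s["tool_pos"],s["orientation"],s["contact_force"],s["ft_torque"],s["width"])
E
```

```text
11.75 [ 0.46042957 -0.20076691  0.06460277] [179.91473234  -0.48941318 -76.9116414 ] [ -3.8700521  -11.7415476   -4.07480662] [-2.7723988   1.06693415  0.26742007] 0.014267893806468075
```

step_arm(
  linear=[
    [0.02,0,0],
    [0.02,0,0],
    [0,0,0],
  ],
  rotation=[
    [0,0,3],
    [0,0,3],
    [0,0,0],
  ],
  jaw=[0.6,0.6,0.6],
)

```text
time: 12.12
tool_pos: [0.4606, -0.201, 0.0646]
orientation: [180.0, -0.5, -82.8]
contact_force: [-4.5, -12.7, -5.3]
width: 0.0148
```

```bash
python3 - <<'E'
from h import *
s=env.sense();print(s["time"],s["tool_pos"],s["orientation"],s["contact_force"],s["ft_torque"],s["width"])
E
```

```text
12.125 [ 0.4606191  -0.20103507  0.06458307] [179.95963826  -0.50570238 -82.82302933] [ -4.48871043 -12.74824578  -5.3019289 ] [-2.84788744  0.9165792   0.5964937 ] 0.014831646319913974
```

step_arm(
  linear=[
    [0,0,0],
    [0,0,0],
    [0,0,0],
    [0,0,0],
    [0,0,-2],
    [0,0,-4],
    [0,0,-5],
    [0,0,-5],
    [0,0,0],
  ],
  rotation=[
    [0,0,0],
    [0,0,0],
    [0,0,0],
    [0,0,0],
    [0,0,0],
    [0,0,0],
    [0,0,0],
    [0,0,0],
    [0,0,0],
  ],
  jaw=[4,4,4,4,4,4,4,4,4],
)

```text
time: 13.25
tool_pos: [0.4627, -0.1976, 0.2274]
orientation: [-179.7, -0.1, -82.8]
contact_force: [0.3, 0.8, -0.4]
width: 0.0403
```

```bash
python3 - <<'E'
from h import *
s=env.sense();print(s["time"],s["tool_pos"],s["orientation"],s["contact_force"],s["width"])
im=env.read_camera("wrist");cv2.imwrite("pics/w7.png",cv2.resize(im[40:340,80:480,::-1],None,fx=2,fy=2))
for n,z in [("stop_grip",.067),("spare_die",.012)]:
    for d in env.tip_of("wrist",n)[:2]: print(n,d["p"],np.round(d["point"],1),ray("wrist",d["point"],z).round(4))
E
```

```text
13.25 [ 0.46268139 -0.19764985  0.22741863] [-1.79655061e+02 -6.75601328e-02 -8.27879808e+01] [ 0.29164277  0.83817403 -0.41479915] 0.04028194966910187
stop_grip 0.92 [259.5 179.4] [ 0.4573 -0.1989  0.067 ]
spare_die 0.76 [216.  168.8] [ 0.4503 -0.1396  0.012 ]
```

View pics/w7.png

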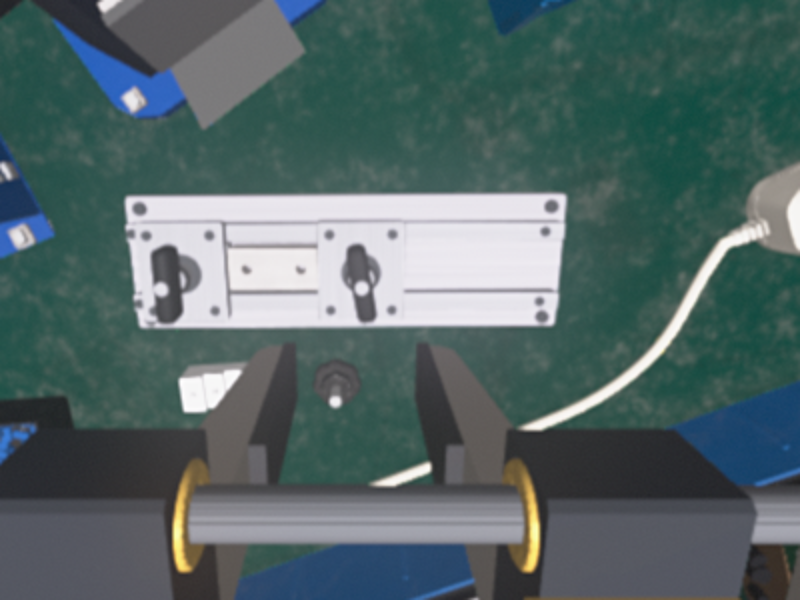

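```bash
python3 -c "
from rig import env
print(env.hand_in())"
```

```text
the job is handed in; nothing more can be done
None
```

I slid the right-hand stop to the left until it pushed the die home against the left-hand stop. I then turned its knob clockwise to its end, let go and lifted clear. The job was handed in at about 13.4 s of the 42 s.

**Die home:**
- While I pushed, the force rose to 16.5 N with no further travel.
- The two knob axes measured 115.8 mm apart in the wrist picture; closed on the die they should be 116 mm.
- The last picture shows no gap on either side of the die.

**Knob tight:**
- The twisting moment rose to 0.6 N m, with the gripper about 10° past where the end stop should be.
- In the last picture the bar stands about 80° from the channel, which is 1.4 rad.

**Left-hand knob and robot:** the left-hand knob still stands square across the channel, and the gripper is clear at z 0.23 m with no load.

**Disagreements:**
- The early estimates of the knob's position along the channel differed by up to 8 mm. My first grip was about 4 mm off, so I opened, shifted and gripped again.
- The gripper read about 14 mm on the 12 mm bar the whole time. I never found out why, but the bar followed the gripper without trouble.

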